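# Thread the buffing spindle through its two sliding bearings

## Task

Take the steel buffing spindle off its wooden rest and thread it, nose first, through both brass bearing plates of the grey stand, entering from the open side nearer the rest, until its brass collar sits against the first plate; then let go. The plates have been left a little off centre and out of line with each other, so feel for each hole and work gently, never forcing the spindle, and do not disturb the other things on the bench.

Things in the scene. Friction and masses are not known exactly. Their poses are not given: they have to be found in the camera images.
- spindle: Loose spindle, about 0.1 kg (balance point 20 mm noseward of the collar): steel rod 12 mm thick, 120 mm long; then a brass collar 24 mm in diameter, 8 mm thick; then a ribbed round black grip 16 mm in diameter, 36 mm long (hold it here). Origin on the axis at the collar's rod-side face; +x along the rod to the nose (collar x = -8..0, grip x = -44..-8 mm). Starts level in the rest.
- nose (a point): Tip of the spindle's rod, on its axis, 120 mm from the collar's face. The last 4 mm of the rod taper to 9 mm in diameter. When the spindle is held by its grip the nose may droop by a few mm.
- rest: Wooden rest, fixed: foot 110 x 50 mm, two notched uprights 44 mm high at x = 10 and 95 mm of its frame, 8 mm thick, notches 14 mm wide and open upward. They carry the rod along the rest's x, axis 40 mm above the bench; collar and grip overhang the rear end. Origin on the bench below the collar's face.
- stand: Grey stand, fixed: foot 110 x 100 x 10 mm, two upright frames 96 mm wide (y), 102 mm high, each holding a brass bearing plate 56 mm wide (y), 32 mm high, 16 mm thick: front plate x = -45..-29, rear plate x = +29..+45 mm. Each has one 14 mm through hole, hardly bevelled, at its middle, 77 mm above the bench. The spindle goes in along +x. Origin on the bench, below the stand's middle.
- entry (a point): Point on the stand's centre line in the front plate's outer face, 77 mm above the bench; axes as the stand's. Each plate can slide along the stand's y, 11 mm either way, against about 1.5 N of friction; at the start each stands, independently, up to 9 mm either side of the centre line. Where is not reported.
- bur_dome: Loose bystander: bur box with a clear dome, 54 mm in diameter, 70 mm high, origin under its centre.
- tin: Loose bystander: flat round brass tin, 62 mm in diameter, 23 mm high, origin under its centre.
- watch: Loose bystander: wrist watch, 50 x 34 x 10 mm, origin under its centre.
- calipers: Loose bystander: digital caliper, 68 x 210 x 19 mm, origin under its centre.

How it is judged:
On the way, in this order (a step that is already met when the one before it is completed fails the run):
1. the nose is through the front bearing plate (x of nose in the frame of stand above -0.027 m and z of nose in the frame of stand between 0.067 and 0.087 m and y of nose in the frame of stand between -0.02 and 0.02 m), for 0.1 s.
2. the nose is through the rear bearing plate too (x of nose in the frame of stand above 0.047 m and z of nose in the frame of stand between 0.072 and 0.082 m and y of nose in the frame of stand between -0.016 and 0.016 m), for 0.1 s.
At the end, for the whole second after the job is handed in: The spindle runs through both bearing plates, its collar within 2.5 mm of the front plate's outer face, its axis within 4 mm of the holes' height at the collar and 6 mm at the nose, at rest (x of spindle in the frame of stand above -0.0475 m and z of spindle in the frame of stand between 0.073 and 0.081 m and y of spindle in the frame of stand between -0.014 and 0.014 m and angle between the x axis of spindle and the x axis of stand, either way round below 0.26 rad and x of nose in the frame of stand above 0.06 m and z of nose in the frame of stand between 0.071 and 0.083 m and linear speed of spindle below 0.01 m/s); the robot touches nothing.
It fails at once if the spindle is pressed against the stand or its plates with more than 35 N (contact force between spindle and stand above 35 N).
It fails at once if the robot presses on the stand with more than 15 N (contact force between any of the fingers, the arm and stand above 15 N).
It fails at once if a bystander is moved by more than 20 mm (distance of any of bur_dome, tin, watch, calipers from where it was at the start of the episode above 0.02 m).
It also fails if it takes over 67 s, if anything falls off the work surface, if the arm or the gripper's body presses on something with over 40 N, if the wrist force passes 120 N, or if a joint passes its speed limit or range.

## Robot

A 6-joint arm with a two-finger parallel gripper is mounted at the origin on a cart in front of the work surface, level with it; the furniture and walls round the work are solid. World frame = base frame: x ahead of the robot, y to its left, z up, the work surface at z = 0. Lengths are in m, angles in rad, forces in N, time in s.
With the tool pointing down it reaches from about 0.35 to 0.975 m from the base axis. Payload 17.4 kg.
Tool frame: the origin (TCP) lies midway between the tips of the shut fingers; the grasp point (between the pads) lies 19 mm behind it; z points along the fingers, y is the line along which they close (so a half turn about z gives the same grasp; the last joint's range is limited). The gripper opens to 85 mm and grips with 20 to 120 N. Pads are 22 mm wide; open, the fingers measure 114 mm over their backs; the gripper's body (76 mm by 85 mm) begins 54 mm behind the grasp point. The pads swing forward as they close: fully open they stand 13 mm farther back than shut.
Start: joints at [-1.318, 0.116, 1.442, -0, 1.584, -0.038], TCP at [0.194, -0.647, 0.231] pointing down, gripper open.
Joint ranges: [-2.83, 2.83], [-0.83, 2.19], [0.07, 2.5], [-1.14, 4.28], [0.01, 3], [-2.97, 2.97]. Speed limits (rad/s): [1.89, 1.89, 2.22, 3.14, 3.14, 3.14].

## Interface

Orientations are given as a rotation vector (axis times angle).
In Python, from workcell import get_obs, grab_frame, close_job gives the robot as it stands.
- The arm moves only by the tool jog_arm, never from a script. Its argument "targets" is one flat list of numbers, 7 for each row, row after row: the shift along the tool's x, y, z in mm, then the turn, a rotation vector about the tool's x, y, z in rad, then the opening, from 0 (shut) to 1 (fully open). In form: [tx, ty, tz, rx, ry, rz, hand, tx, ty, tz, rx, ry, rz, hand, ...]. A call has 1 to 8 rows; each row shifts and turns the commanded pose from where the row before left it, along the tool's axes as they then stand; what a row does not reach is not made up. A row lasts 1/10 s, in which the tool goes at most 50 mm and 8.59 degrees, less where a joint would pass 70% of its speed; a pose out of reach is approached as far as the arm can. A call with a gripper value outside its range is refused whole. The fingers move at their own pace and stop on an object; "grip_force" is the grip in N (left out, the last holds). Time passes only in rows, so rows that do not move let the fingers close. It gives the time, the measured TCP pose, the force, the opening and the grip force at its end, in the units of the state.
- get_obs(): the state, without advancing time (a new reading comes with each control period).
- grab_frame(name): name is "scene" or "top"; returns a dict with "image" (420x560x3 uint8, red, green, blue), "z_map" (420x560 float32, m along the optical axis (not along the pixel's ray), 0 where there is no reading), "fx", "fy", "cx", "cy" (pixels), "distortion" ([k1, k2, p1, p2, k3] as OpenCV has them; the pictures are not rectified), "rvec" (rotation vector, rad) and "tvec" (3), from world to camera coordinates, as OpenCV has them. Camera axes: x right, y down, z forward; pixel columns grow to the right and rows downward; lengths in m; the calibration is good to about 2 mm. A picture is of the moment at which its call begins.
- close_job(): hands the job in; it is judged then, once.
The state is a dict: "time": time; "joints": joint angles; "joint_vel": joint speeds; "effort": joint torques, N m; "tcp_pos": TCP position; "ee_rot": TCP orientation; "wrist_force": force on the tool from outside, world axes, zero at the start; "ft_torque": the same for the moment, N m; "finger_gap": opening from 0.0 (shut) to 1.0 (fully open); "grasp_force": force on a finger pad.
Only numpy, scipy, OpenCV 4.12 (cv2) and the standard library are available. Lean on these libraries where they do the work, as an engineer would, in place of code of your own. Each camera call takes 0.05 s, during which the arm holds its last target. There are 200 camera calls.

## Working session

There is one attempt and no reset: what is moved stays moved. The work goes in short steps, Python scripts to look and compute and a tool call to move; the robot and the scene stay as the last step left them, time stands still between calls to the robot, and variables do not carry over. Pictures are saved under pics/ and viewed, at most 10 in all, crops included, and the job is handed in when it is done.

Besides the shell and the picture viewer there is one more tool, called in YAML: its name, and indented under it one key for each argument. jog_arm: Moves the arm, as the interface text tells. Its arguments: {"type":"object","properties":{"targets":{"type":"array","items":{"type":"number"}},"grip_force":{"type":"number"}},"required":["targets"]}

```bash
mkdir -p pics; ls
cat > h.py <<'E'
import numpy as np, cv2, pickle
from workcell import get_obs, grab_frame, close_job
def snap(n,tag):
    f=grab_frame(n); pickle.dump(f,open(f'pics/{tag}.pkl','wb')); cv2.imwrite(f'pics/{tag}.png',f['image'][:,:,::-1]); return f
def load(tag): return pickle.load(open(f'pics/{tag}.pkl','rb'))
def cam(f):
    K=np.array([[f['fx'],0,f['cx']],[0,f['fy'],f['cy']],[0,0,1.]]); R=cv2.Rodrigues(np.array(f['rvec'],float))[0]
    return K,np.array(f['distortion'],float),R,np.array(f['tvec'],float).ravel()
def ray(f,uv):
    K,D,R,t=cam(f); p=cv2.undistortPoints(np.array(uv,float).reshape(-1,1,2),K,D)[:,0]
    d=np.c_[p,np.ones(len(p))]; return -R.T@t, d@R
def at_z(f,uv,z):
    o,d=ray(f,uv); return o+d*((z-o[2])/d[:,2])[:,None]
def depth(f,uv):
    o,d=ray(f,uv); Z=np.array([f['z_map'][int(round(v)),int(round(u))] for u,v in uv]); return o+d*Z[:,None]
def tri(fa,ua,fb,ub):
    oa,da=ray(fa,[ua]); ob,db=ray(fb,[ub]); da=da[0]/np.linalg.norm(da);db=db[0]/np.linalg.norm(db)
    A=np.c_[da,-db]; s=np.linalg.lstsq(A,ob-oa,rcond=None)[0]; pa=oa+s[0]*da;pb=ob+s[1]*db
    return (pa+pb)/2,np.linalg.norm(pa-pb)
def proj(f,P):
    K,D,R,t=cam(f); return cv2.projectPoints(np.array(P,float).reshape(-1,3),np.array(f['rvec'],float),t,K,D)[0][:,0]
def cloud(f):
    v,u=np.mgrid[0:420,0:560]; uv=np.c_[u.ravel(),v.ravel()].astype(float); o,d=ray(f,uv)
    return (o+d*f['z_map'].ravel()[:,None]).reshape(420,560,3)
E
python3 - <<'E'
from h import *
a=snap('scene','s0');b=snap('top','t0')
print(get_obs())
for f in(a,b): print(f['fx'],f['cx'],f['tvec'],f['rvec'],ray(f,[[280,210]])[0])
cv2.imwrite('pics/both.png',cv2.resize(np.vstack([a['image'],b['image']]),None,fx=.7,fy=.7)[:,:,::-1])
E
```

```text
pics
{'time': 0.1, 'joints': array([-1.31779182e+00,  1.16433215e-01,  1.44220161e+00, -1.32568292e-06,
        1.58400601e+00, -3.78046512e-02]), 'joint_vel': array([ 0.00187969, -0.00215792, -0.00097462, -0.00049097,  0.00016651,
       -0.00030227]), 'effort': array([ 2.06773628e-03, -7.33663988e+01, -6.33791113e+01, -3.19131277e-05,
        5.22786373e-03, -4.37694075e-05]), 'tcp_pos': array([ 0.1934855 , -0.64649306,  0.23063729]), 'ee_rot': array([-3.10740960e+00, -4.55042996e-01,  1.78829406e-04]), 'wrist_force': array([ 0.91553001, -0.15339024,  0.14610445]), 'ft_torque': array([0.00784131, 0.04882191, 0.10249221]), 'grasp_force': 0.0, 'finger_gap': 0.9990075627117436}
427.37460336439426 272.37485339183837 [0.50080945 0.29279367 0.62262759] [ 0.70285235 -2.42558539  1.38697606] [0.22852935 0.59624499 0.56255631]
476.0963534539784 280.3541351885398 [-0.11772433  0.65488332  1.33417483] [ 2.16878226 -2.20385012  0.12639794] [ 0.52910088 -0.09377292  1.3906878 ]
```

View pics/s0.png

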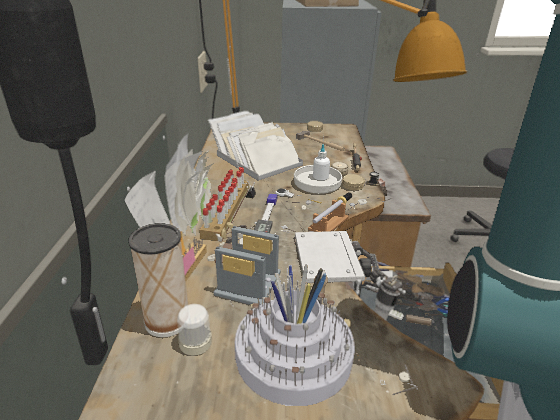

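View pics/t0.png

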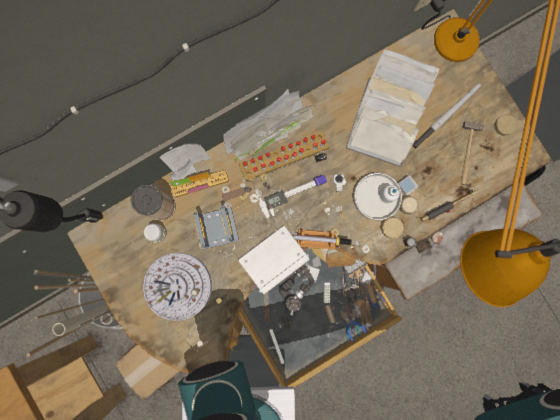

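Run:
```python
from h import *
a=load('s0');b=load('t0')
print(at_z(b,[[280,210],[380,210],[280,310]],0))
c=b['image'][180:280,180:380]; s=a['image'][170:310,200:380]
c=cv2.resize(c,(800,400),interpolation=cv2.INTER_CUBIC)
cv2.imwrite('pics/tc.png',c[:,:,::-1])
s=cv2.resize(s,(771,600),interpolation=cv2.INTER_CUBIC)
cv2.imwrite('pics/sc.png',s[:,:,::-1])
C=cloud(b)
print('top depth z around rest/stand')
np.set_printoptions(precision=3,suppress=True,linewidth=250)
print((C[222:262:2,290:366:3,2]*1000).astype(int))
print((C[200:256:3,190:244:3,2]*1000).astype(int))
```

```text
[[ 0.66262329 -0.12808287  0.        ]
 [ 0.65824874 -0.42342944  0.        ]
 [ 0.37307808 -0.12314284  0.        ]]
top depth z around rest/stand
[[   2    0    4    3    0    1    2   -2    1   -1    0   -6   -2   -4   -5    0    0    0   -2    2   -4   -2   -3    3   -3   -1]
 [  -1    0    0   -4    0    3   -7    2    0    1    0    4    0   -3   -2   -3   -6    0    0   -1   -3   -4   -2   -6    4   -9]
 [   0   -4    5   -2   -6   -4   -3   -2    0   -1   -1    1   -2    0    1    5   -1   -1   -5   -8   -4    0   -2   -3    0   -1]
 [  -2    1   -2    1   -4    0   -2   -5    0    0    3   -2   -1   -2   -4    0    1   -3   -4    0   -2   -2    0   -3   -1   -3]
 [  -2    1    2   10   12    8   11    1   -4   -3    0    0   -1   -4    8    2    1   -3 1390  -11    0   -3    4    1   -4   -1]
 [   3    1    0    5   49    8   11    5   14    8    7   12    8    7    2   -2    9   -1    2    3 1390   -6   -1    0   -3    1]
 [  13    2    9    6   41    5    5    8    4    4    6    0    9    9   44   13    7    4    0   -3    0    2   -1   -2    0   -1]
 [  15    3   44   40
[... 2776 characters left out ...]
 9   11    9   10  103   96   63    9    0   -1]
 [   0   -2    0  102  104   67   13    6    8   10   12   10   11  104   59    4    2   -1]
 [  -5    2   -4  100  103   61    9   10   13    6   10   11   10  104   85   11   13   -1]
 [   2   -3    2   -2  102   58   10    8   15   13    6    5   10    9   -5   -4   -7   -3]
 [  -2   -1    1    3  102   99   28   12    4    6   -3    0   -1   -2   -3   -3   -3   -3]
 [   0    0   -5   -2   12   11   -1   -1   -4    0   -3    0   -3   -4    0   -6    2    1]
 [  -3   -2    2    0   -2   -6   -1    0    2    0    4   -7   -4   -5   -2    0    2    0]
 [   0    1    0    0    4    2    0   -1    2   -1   -3   -3    0   -1    0   -1   -3    3]]
```

View pics/tc.png

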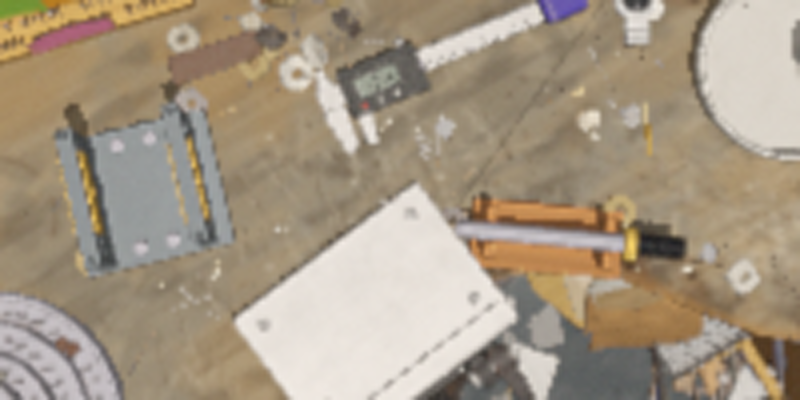

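View pics/sc.png

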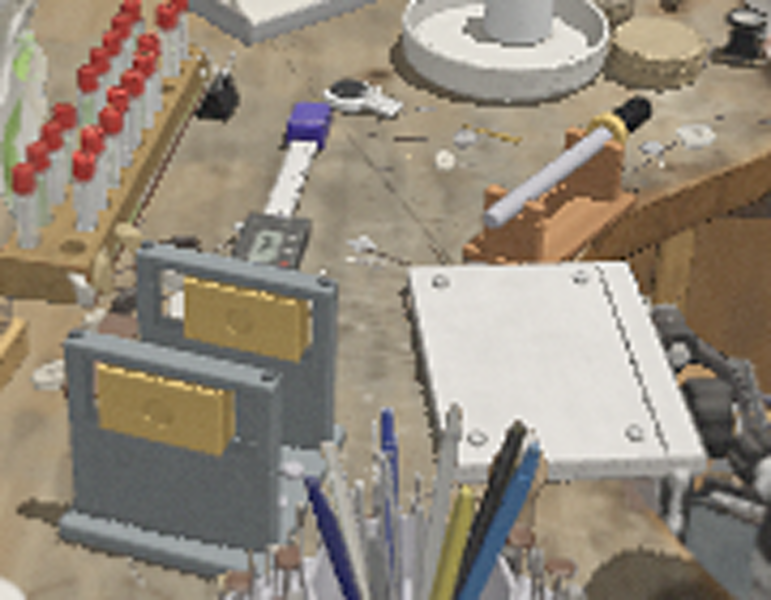

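The scene picture shows both brass plates with their holes near crop (160,408) for the rear and (242,318) for the front. The spindle lies in its rest with its nose toward the stand: nose at top crop (458,229), collar at (632,243).

```bash
cat > m.py <<'E'
from h import *
np.set_printoptions(precision=4,suppress=True,linewidth=200)
a=load('s0');b=load('t0')
C=cloud(b); m=np.zeros((420,560),bool); m[195:256,185:248]=True
m&=(C[...,2]>.092)&(C[...,2]<.112)
v,u=np.nonzero(m); P=at_z(b,np.c_[u,v],.102)[:,:2].astype(np.float32)
r=cv2.minAreaRect(P*1000); print('stand top rect',r,len(P))
ct=P.mean(0); print('mean',ct)
# strips
k=cv2.kmeans(np.ascontiguousarray(P@np.array([[.2],[1.]],np.float32)),2,None,(3,50,1e-6),5,cv2.KMEANS_PP_CENTERS)[1].ravel()
dirs=[]
for i in(0,1):
    Q=P[k==i]; vx,vy,x0,y0=cv2.fitLine(Q,cv2.DIST_L2,0,.01,.01).ravel(); print('strip',vx,vy,Q.mean(0),cv2.minAreaRect(Q*1000)); 
# foot/whole outline
m2=np.zeros((420,560),bool); m2[195:260,185:252]=True; m2&=(C[...,2]>.006)
# spindle
tn=[294.5,237.2]; tcx=[338,240.8]; sn=[315.1,220.4]; sc=[342.9,199.2]
N,e1=tri(b,tn,a,sn); Cc,e2=tri(b,tcx,a,sc); print('nose',N,e1,'collar',Cc,e2,np.linalg.norm(N-Cc))
print('at z40', at_z(b,[tn,tcx],.04))
# gold masks in scene
hsv=cv2.cvtColor(a['image'],cv2.COLOR_RGB2HSV)
g=cv2.inRange(hsv,(15,110,90),(32,255,255)); g[:225]=0; g[290:]=0; g[:,:215]=0; g[:,275:]=0
n,l,st,ce=cv2.connectedComponentsWithStats(g); 
for i in range(1,n):
    if st[i,4]>50: print(st[i],ce[i],cv2.minAreaRect(np.argwhere(l==i)[:,::-1].astype(np.float32)))
E
python3 m.py
python3 - <<'E'
from h import *
a=load('s0')
c=cv2.resize(a['image'][228:286,215:280],(650,580),interpolation=cv2.INTER_LINEAR); cv2.imwrite('pics/pl.png',c[:,:,::-1])
E
```

```text
stand top rect ((612.2352905273438, 57.476322174072266), (95.52185821533203, 89.58314514160156), 12.268445014953613) 359
mean [0.6116 0.058 ]
strip 0.97566074 0.21928559 [0.6191 0.0216] ((620.0616455078125, 21.50720977783203), (95.53487396240234, 15.744776725769043), 12.495859146118164)
strip 0.97534966 0.22066489 [0.6042 0.0938] ((604.5736083984375, 93.134521484375), (95.39422607421875, 16.292404174804688), 13.803184509277344)
nose [ 0.5797 -0.1674  0.0397] 0.0020422730379470763 collar [ 0.5664 -0.2911  0.0417] 0.0041658791760239835 0.12442669450013777
at z40 [[ 0.5806 -0.1669  0.04  ]
 [ 0.5684 -0.2905  0.04  ]]
[243 234  29  20 405] [256.716  243.9679] ((256.5529479980469, 244.01174926757812), (30.370267868041992, 14.100480079650879), 12.528807640075684)
[222 255  32  21 454] [237.9361 265.0551] ((237.62623596191406, 265.0885009765625), (32.63810348510742, 14.658516883850098), 13.240518569946289)
```

View pics/pl.png

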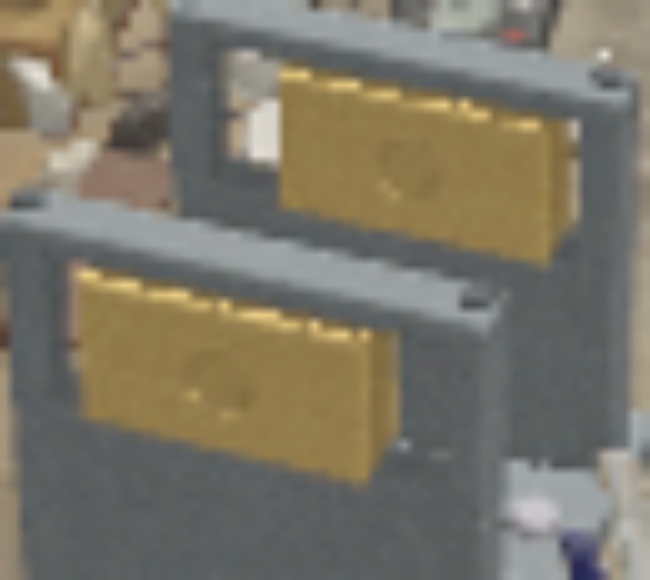

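```bash
cat > g.py <<'E'
from h import *
from scipy.spatial.transform import Rotation as Ro
np.set_printoptions(precision=4,suppress=True,linewidth=200)
PS=.215; O=np.array([.612,.0575,0]); ex=np.array([-np.sin(PS),np.cos(PS),0]); ey=np.array([-np.cos(PS),-np.sin(PS),0]); ez=np.array([0,0,1.])
S=np.c_[ex,ey,ez]
def toS(p): return (np.asarray(p)-O)@S
def toW(p): return O+np.asarray(p)@S.T
def tool(): 
    s=get_obs(); R=Ro.from_rotvec(s['ee_rot']).as_matrix(); return s['tcp_pos'],R
def plan(target,psi): # psi: heading from +y toward -x of spindle nose; tool down, x axis along +-spindle
    p,R=tool(); best=None
    for sg in(1,-1):
        x=sg*np.array([-np.sin(psi),np.cos(psi),0]); z=np.array([0,0,-1.]); T=np.c_[x,np.cross(z,x),z]
        rv=Ro.from_matrix(R.T@T).as_rotvec()
        if best is None or np.linalg.norm(rv)<np.linalg.norm(best): best=rv
    print('shift mm (tool)',R.T@(target-p)*1000,'rotvec',best)
    return best
E
python3 - <<'E'
from g import *
a=load('s0')
pp=lambda f,L:(proj(f,[toW(np.array(q)/1000) for q in L])-[215,228]+.5)*10
print(pp(a,[(45,-48,102),(45,48,102),(-29,-48,102),(-29,48,102)]))
def hit(f,uv,x):
    o,d=ray(f,[uv]); o=toS(o); d=d[0]@S; return o+d*(x-o[0])/d[0]
print('front',hit(a,(255.55,244.3),-.029),'rear',hit(a,(236.55,265.85),.045))
for c,x in (((282,66),-.029),((550,262),-.029),((282,205),-.029),((550,125),-.029),((80,268),.045),((370,482),.045),((82,415),.045),((372,332),.045)): print(c,hit(a,((c[0]+.5)/10-.5+215,(c[1]+.5)/10-.5+228),x)*1000)
p,R=tool(); print(R)
plan(np.array([.5656,-.3126,.12]),-.0985)
E
```

```text
[[-15.0439 210.8897]
 [478.318  324.1073]
 [153.9746   2.7485]
 [616.0095 100.7994]]
front [-0.029   0.0059  0.0759] rear [ 0.045  -0.0022  0.075 ]
(282, 66) [-29.     -20.8706  93.402 ]
(550, 262) [-29.      35.237   60.6011]
(282, 205) [-29.     -21.6296  59.8202]
(550, 125) [-29.      34.8638  93.0719]
(80, 268) [ 45.     -29.2911  93.8854]
(370, 482) [45.     27.1181 60.3536]
(82, 415) [ 45.     -30.548   59.6874]
(372, 332) [45.     27.8805 94.7237]
[[ 0.958   0.2867 -0.0003]
 [ 0.2867 -0.958   0.001 ]
 [ 0.     -0.001  -1.    ]]
shift mm (tool) [ 452.2223 -213.0621  110.8778] rotvec [-0.0009 -0.0007 -1.1815]
```

jog_arm:
  targets: [40,-19,0,0,0,0,1,45,-21,0,0,0,0,1,45,-21,0,0,0,0,1,45,-21,0,0,0,0,1,45,-21,0,0,0,0,1,45,-21,0,0,0,0,1,45,-21,0,0,0,0,1,45,-21,0,0,0,0,1]

```text
time: 0.9
tcp_pos: [0.4872, -0.3841, 0.2311]
ee_rot: [-3.108, -0.455, 0.0]
wrist_force: [-0.3, -1.1, 0.3]
finger_gap: 1.0
grasp_force: 0.0
```

jog_arm:
  targets: [45,-22,0,0,0,0,1,40,-20,0,0,0,-0.14,1,0,0,0,0,0,-0.148,1,0,0,0,0,0,-0.148,1,0,0,0,0,0,-0.148,1,0,0,0,0,0,-0.148,1,0,0,0,0,0,-0.148,1,0,0,0,0,0,-0.148,1]

```text
time: 1.7
tcp_pos: [0.5553, -0.3212, 0.2309]
ee_rot: [-2.477, -1.932, 0.0]
wrist_force: [-0.4, 1.1, -1.5]
finger_gap: 1.002
grasp_force: 0.0
```

Run:
```python
from g import *
plan(np.array([.5656,-.3126,.12]),-.0985); s=get_obs(); print(s['time'],s['tcp_pos'],s['joints'])
```

```text
shift mm (tool) [ 10.8509   7.9952 110.8876] rotvec [-0.0006 -0.0003 -0.1474]
1.7 [ 0.5553 -0.3212  0.2309] [-0.5642  0.044   1.5185  0.      1.5797 -0.3184]
```

jog_arm:
  targets: [11,8,0,0,0,-0.1,1,0,0,40,0,0,0,1,0,0,40,0,0,0,1,0,0,30,0,0,0,1,0,0,0,0,0,0,1,0,0,0,0,0,0,1]

```text
time: 2.3
tcp_pos: [0.5659, -0.3127, 0.122]
ee_rot: [-2.383, -2.046, 0.0]
wrist_force: [-0.8, 0.1, 1.5]
finger_gap: 1.0
grasp_force: 0.0
```

Run:
```python
from g import *
b=snap('top','t1'); a=snap('scene','s1')
plan(np.array([.5656,-.3126,.02]),-.0985); s=get_obs(); print(s['time'],s['tcp_pos'],s['joints'])
im=np.vstack([cv2.resize(b['image'][215:265,270:370],(800,400),interpolation=cv2.INTER_CUBIC)])
cv2.imwrite('pics/c1.png',im[:,:,::-1])
```

```text
shift mm (tool) [  0.4869  -1.2873 103.6802] rotvec [ 0.0024  0.0011 -0.0536]
2.4 [ 0.5666 -0.3131  0.1237] [-0.5443  0.1032  1.6314 -0.      1.4043 -0.3922]
```

jog_arm:
  targets: [0,-1,30,0,0,-0.054,0.7,0,0,30,0,0,0,0.6,0,0,25,0,0,0,0.6,0,0,10,0,0,0,0.6,0,0,0,0,0,0,0.6,0,0,0,0,0,0,0.6]

```text
time: 3.0
tcp_pos: [0.5657, -0.313, 0.0283]
ee_rot: [2.326, 2.109, 0.001]
wrist_force: [0.7, -0.6, 0.8]
finger_gap: 0.601
grasp_force: 0.0
```

Run:
```python
from g import *
for i in range(3):
    plan(np.array([.5656,-.3126,.02]),-.0985)
    b=snap('top','t1')
s=get_obs(); print(s['time'],s['tcp_pos'],s['joints'],s['wrist_force'],s['finger_gap'])
a=snap('scene','s1')
im=np.hstack([cv2.resize(x,(400,300),interpolation=cv2.INTER_CUBIC) for x in (b['image'][205:265,290:370],a['image'][150:240,290:410])])
cv2.imwrite('pics/c1.png',im[:,:,::-1])
```

```text
shift mm (tool) [ 0.4149 -0.1086  8.2982] rotvec [0.0019 0.0009 0.0004]
shift mm (tool) [ 0.4136 -0.2045  8.4886] rotvec [0.0024 0.0011 0.0005]
shift mm (tool) [ 0.3882 -0.1241  8.3321] rotvec [0.0023 0.0011 0.0005]
3.15 [ 0.5655 -0.3129  0.028 ] [-0.5448  0.1791  1.7114  0.      1.2489 -0.4468] [-0.2763  0.0967 -0.5163] 0.6048230272209614
```

View pics/c1.png

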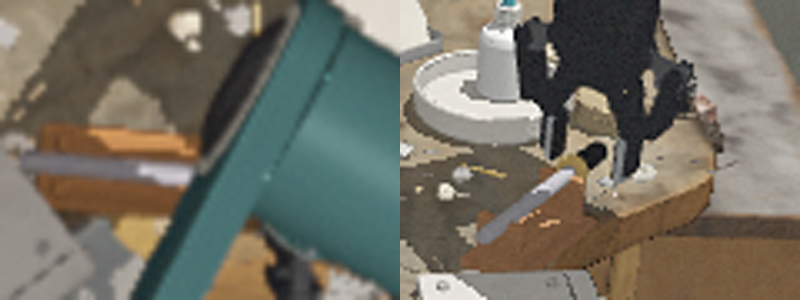

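jog_arm:
  targets: [0,0,7.5,0,0,0,0.6,0,0,0,0,0,0,0.4,0,0,0,0,0,0,0,0,0,0,0,0,0,0,0,0,0,0,0,0,0,0,0,0,0,0,0,0,0,0,0,0,0,0,0]
  grip_force: 60

```text
time: 3.9
tcp_pos: [0.5649, -0.3125, 0.0188]
ee_rot: [2.328, 2.11, 0.0]
wrist_force: [-0.2, -0.4, -0.8]
finger_gap: 0.165
grasp_force: 58.4
```

Run:
```python
from g import *
s=get_obs(); print(s); snap('scene','s2')
```

```text
{'time': 3.9, 'joints': array([-0.5448,  0.188 ,  1.7176,  0.    ,  1.236 , -0.4468]), 'joint_vel': array([-0.0001, -0.0013,  0.0023,  0.0002,  0.0012, -0.0017]), 'effort': array([ -0.039 , -73.0586, -57.1857,   0.0015,  -0.0749,   0.0174]), 'tcp_pos': array([ 0.5649, -0.3125,  0.0188]), 'ee_rot': array([2.3276, 2.11  , 0.    ]), 'wrist_force': array([-0.2361, -0.3909, -0.7835]), 'ft_torque': array([ 0.0649, -0.0002, -0.0196]), 'grasp_force': 58.36407780647278, 'finger_gap': 0.1654749682139547}
```

jog_arm:
  targets: [0,0,-10,0,0,0,0,0,0,-15,0,0,0,0,0,0,-12,0,0,0,0,0,0,0,0,0,0,0,0,0,0,0,0,0,0,0,0,0,0,0,0,0]

```text
time: 4.55
tcp_pos: [0.5646, -0.3124, 0.0553]
ee_rot: [-2.327, -2.11, 0.0]
wrist_force: [-0.5, -0.3, -0.9]
finger_gap: 0.168
grasp_force: 58.4
```

Run:
```python
from g import *
P=[]
for i in range(4):
    s=get_obs(); P.append(s['tcp_pos']); a=snap('scene','s3')
b=snap('top','t3'); print(np.array(P),s['ee_rot'],s['wrist_force'],s['ft_torque'])
a2=load('s2')
im=np.hstack([cv2.resize(x['image'][160:240,290:370],(400,400),interpolation=cv2.INTER_LINEAR) for x in (a2,a)])
im=np.vstack([im,cv2.resize(b['image'][225:250,270:370],(800,200),interpolation=cv2.INTER_LINEAR)])
cv2.imwrite('pics/c3.png',im[:,:,::-1])
# target: nose 12 mm before front face: grip point (x=-26) at stand x=-45-12-146
g=toW([-.203,.0035,.0]); print(g); plan(np.array([g[0],g[1],np.mean(P,0)[2]]),PS)
```

```text
[[ 0.5646 -0.3124  0.0553]
 [ 0.5646 -0.3123  0.0552]
 [ 0.5646 -0.3123  0.0552]
 [ 0.5646 -0.3124  0.0552]] [-2.327  -2.1094  0.0004] [ 0.0739 -0.3018 -0.457 ] [-0.0262 -0.0348 -0.0582]
[ 0.6519 -0.1416  0.    ]
shift mm (tool) [178.5667  70.0446   0.1657] rotvec [-0.0005 -0.0003 -0.313 ]
```

View pics/c3.png

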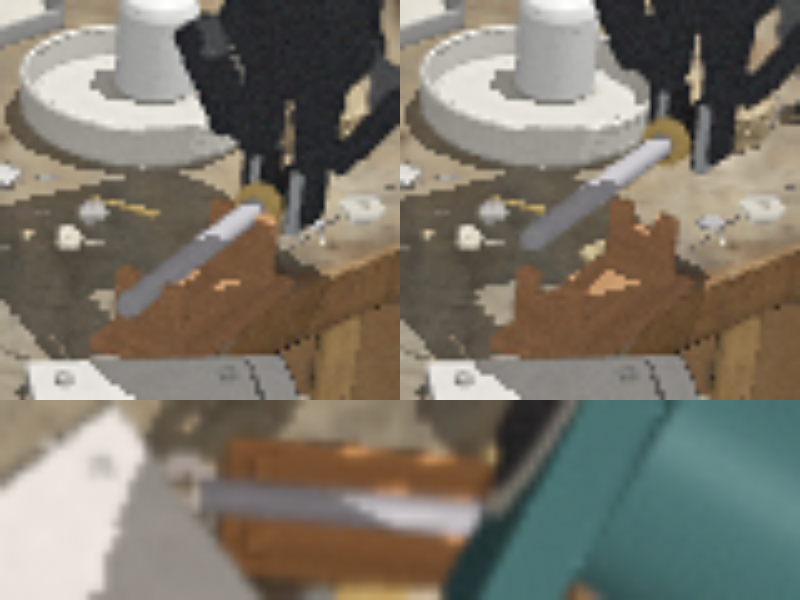

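jog_arm:
  targets: [0,20,0,0,0,-0.104,0,0,25,0,0,0,-0.104,0,0,20,0,0,0,-0.105,0,25,25,0,0,0,0,0,35,20,0,0,0,0,0,30,10,0,0,0,0,0,0,0,0,0,0,0,0,0,0,0,0,0,0,0]

```text
time: 5.6
tcp_pos: [0.6642, -0.212, 0.0556]
ee_rot: [-1.969, -2.448, 0.0]
wrist_force: [-0.1, 0.0, -1.0]
finger_gap: 0.171
grasp_force: 58.6
```

Run:
```python
from g import *
a2=load('s2')
# droop estimate
Cc=np.array([.5682,-.2905,.04]);N=np.array([.5804,-.1669,.04])
for P,z in((N,0),(Cc,0)):
    print(proj(a2,[P,P+[0,0,.0365],P+[0,0,.0335]]).ravel())
g=toW([-.203,.0035,.0]); plan(np.array([g[0],g[1],.0557]),PS)
p,R=tool(); print(p,toS(p),R)
```

```text
[314.3024 220.2371 315.3396 206.5534 315.2527 207.698 ]
[341.2238 199.6318 342.6655 186.6798 342.5448 187.7619]
shift mm (tool) [71.416   3.0358 -0.0565] rotvec [-0.0002  0.0001  0.0012]
[ 0.6642 -0.212   0.0556] [-0.2744  0.0064  0.0556] [[-0.2145  0.9767 -0.0002]
 [ 0.9767  0.2145 -0.0001]
 [-0.0001 -0.0002 -1.    ]]
```

jog_arm:
  targets: [20,0,0,0,0,0,0,25,2,0,0,0,0,0,15,1,0,0,0,0,0,0,0,0,0,0,0,0,0,0,0,0,0,0,0]

```text
time: 6.1
tcp_pos: [0.6543, -0.1534, 0.056]
ee_rot: [1.97, 2.447, -0.0]
wrist_force: [0.0, 0.0, 0.2]
finger_gap: 0.167
grasp_force: 58.6
```

Run:
```python
from g import *
a=snap('scene','s4');b=snap('top','t4'); p,R=tool(); print(p,toS(p))
A=cv2.resize(a['image'][190:290,210:310],(400,400),interpolation=cv2.INTER_CUBIC)
B=cv2.resize(b['image'][190:270,190:270],(400,400),interpolation=cv2.INTER_CUBIC)
cv2.imwrite('pics/c4.png',np.hstack([A,B])[:,:,::-1])
n=toW([toS(p)[0]+.146,toS(p)[1],.0765]); c=toW([toS(p)[0]+.026,toS(p)[1],.0765])
print('pred scene',(proj(a,[n,c])-[210,190]+.5)*4,'top',(proj(b,[n,c])-[190,190]+.5)*5+[400,0])
q=[toW(np.array(x)/1000) for x in((-45,-48,102),(-45,48,102),(45,-48,102),(45,48,102))]
print((proj(a,q)-[210,190]+.5)*4,(proj(b,q)-[190,190]+.5)*5+[400,0])
```

```text
[ 0.6544 -0.1539  0.0559] [-0.2156  0.0037  0.0559]
pred scene [[209.4431 173.9533]
 [284.5314  63.401 ]] top [[645.5702 163.3586]
 [856.8974 114.0531]]
[[ 94.9351 136.6593]
 [277.2521 174.7315]
 [ 13.9824 236.3559]
 [211.3272 281.6429]] [[577.1814  77.8588]
 [616.3542 250.069 ]
 [414.8343 115.4709]
 [453.0969 288.3691]]
```

View pics/c4.png

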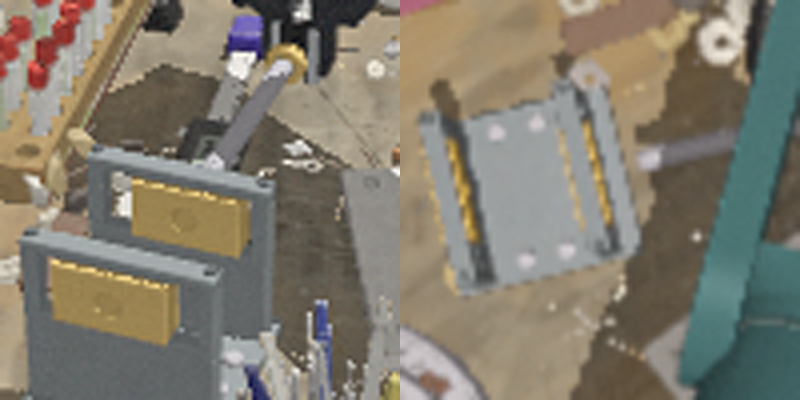

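jog_arm:
  targets: [8,-2.6,0,0,0,0,0,6,0,0,0,0,0,0,3,0,0,0,0,0,0,2,0,0,0,0,0,0,2,0,0,0,0,0,0,0,0,0,0,0,0,0]

```text
time: 6.8
tcp_pos: [0.6473, -0.133, 0.0558]
ee_rot: [1.97, 2.447, 0.0]
wrist_force: [0.8, 0.1, -1.1]
finger_gap: 0.161
grasp_force: 58.6
```

jog_arm:
  targets: [2,0,0,0,0,0,0,2,0,0,0,0,0,0,0,0,0,0,0,0,0]

```text
time: 7.1
tcp_pos: [0.6464, -0.1291, 0.0558]
ee_rot: [-1.97, -2.447, 0.0]
wrist_force: [0.9, -0.2, -0.1]
finger_gap: 0.166
grasp_force: 58.6
```

jog_arm:
  targets: [2,0,0,0,0,0,0,2,0,0,0,0,0,0,0,0,0,0,0,0,0]

```text
time: 7.4
tcp_pos: [0.6455, -0.1252, 0.0558]
ee_rot: [-1.97, -2.447, -0.0]
wrist_force: [-1.5, 0.2, -0.2]
finger_gap: 0.169
grasp_force: 58.7
```

jog_arm:
  targets: [2,0,0,0,0,0,0,2,0,0,0,0,0,0,0,0,0,0,0,0,0]

```text
time: 7.7
tcp_pos: [0.6447, -0.1212, 0.0558]
ee_rot: [-1.97, -2.447, -0.0]
wrist_force: [-0.2, -0.3, -1.6]
finger_gap: 0.166
grasp_force: 58.7
```

jog_arm:
  targets: [2,0,0,0,0,0,0,2,0,0,0,0,0,0,0,0,0,0,0,0,0]

```text
time: 8.0
tcp_pos: [0.6438, -0.1174, 0.0558]
ee_rot: [-1.97, -2.447, -0.0]
wrist_force: [0.5, -0.1, -1.4]
finger_gap: 0.166
grasp_force: 58.7
```

Run:
```python
from g import *
a=snap('scene','s5');b=snap('top','t5'); p,R=tool(); print(p,toS(p),get_obs()['wrist_force'],get_obs()['ft_torque'])
A=cv2.resize(a['image'][195:285,215:305],(400,400),interpolation=cv2.INTER_CUBIC)
B=cv2.resize(b['image'][190:270,190:270],(400,400),interpolation=cv2.INTER_CUBIC)
cv2.imwrite('pics/c5.png',np.hstack([A,B])[:,:,::-1])
```

```text
[ 0.6438 -0.1175  0.0558] [-0.1778  0.0062  0.0558] [-0.8667  0.2852  0.0938] [-0.0365 -0.0001  0.0214]
```

View pics/c5.png

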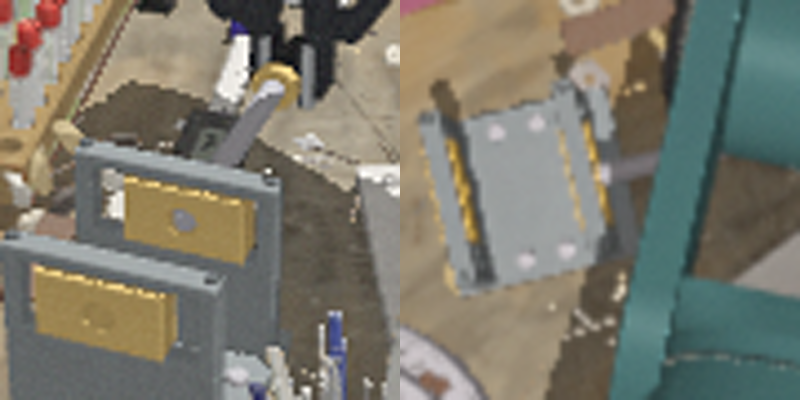

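jog_arm:
  targets: [2,0,0,0,0,0,0,2,0,0,0,0,0,0,0,0,0,0,0,0,0]

```text
time: 8.4
tcp_pos: [0.643, -0.1134, 0.0558]
ee_rot: [-1.97, -2.447, -0.0]
wrist_force: [0.0, 0.6, -1.1]
finger_gap: 0.165
grasp_force: 58.7
```

jog_arm:
  targets: [2,0,0,0,0,0,0,2,0,0,0,0,0,0,0,0,0,0,0,0,0]

```text
time: 8.7
tcp_pos: [0.6421, -0.1095, 0.0558]
ee_rot: [-1.97, -2.447, -0.0]
wrist_force: [-0.0, -0.1, -1.8]
finger_gap: 0.167
grasp_force: 58.7
```

jog_arm:
  targets: [2,0,0,0,0,0,0,2,0,0,0,0,0,0,0,0,0,0,0,0,0]

```text
time: 9.0
tcp_pos: [0.6413, -0.1056, 0.0558]
ee_rot: [-1.97, -2.447, -0.0]
wrist_force: [0.3, -0.4, -0.4]
finger_gap: 0.165
grasp_force: 58.7
```

jog_arm:
  targets: [2,0,0,0,0,0,0,2,0,0,0,0,0,0,2,0,0,0,0,0,0,0,0,0,0,0,0,0]

```text
time: 9.4
tcp_pos: [0.64, -0.0997, 0.0558]
ee_rot: [-1.97, -2.447, -0.0]
wrist_force: [0.4, 0.9, -1.3]
finger_gap: 0.167
grasp_force: 58.8
```

jog_arm:
  targets: [0,2,0,0,0,0,0,0,2,0,0,0,0,0,0,2,0,0,0,0,0,0,2,0,0,0,0,0,0,0,0,0,0,0,0,0,0,0,0,0,0,0]

```text
time: 10.0
tcp_pos: [0.648, -0.0983, 0.0558]
ee_rot: [1.97, 2.447, 0.0]
wrist_force: [-0.4, -0.2, -0.6]
finger_gap: 0.164
grasp_force: 58.7
```

Run:
```python
from g import *
p,R=tool(); print(p,toS(p),get_obs()['wrist_force'],get_obs()['ft_torque'])
a=snap('scene','s6')
def hit(f,uv,x):
    o,d=ray(f,[uv]); o=toS(o); d=d[0]@S; return o+d*(x-o[0])/d[0]
def plates(f):
    hsv=cv2.cvtColor(f['image'],cv2.COLOR_RGB2HSV)
    g=cv2.inRange(hsv,(15,110,90),(32,255,255)); g[:225]=0; g[290:]=0; g[:,:215]=0; g[:,275:]=0
    n,l,st,ce=cv2.connectedComponentsWithStats(g)
    for i in range(1,n):
        if st[i,4]>50: print(st[i],ce[i],hit(f,ce[i],-.029 if ce[i][1]<255 else .045))
plates(load('s0'));plates(load('s5'));plates(a)
A=cv2.resize(a['image'][225:285,215:295],(800,600),interpolation=cv2.INTER_CUBIC); cv2.imwrite('pics/c6.png',A[:,:,::-1])
```

```text
[ 0.648  -0.0983  0.0558] [-0.1599 -0.0019  0.0558] [-0.3978 -0.2079 -0.6089] [-0.0116  0.0543  0.0407]
[243 234  29  20 405] [256.716  243.9679] [-0.029   0.0084  0.0773]
[222 255  32  21 454] [237.9361 265.0551] [0.045  0.0007 0.0776]
[243 234  29  20 373] [256.8633 243.9759] [-0.029   0.0087  0.0773]
[222 255  32  21 440] [237.8614 265.15  ] [0.045  0.0005 0.0773]
[240 234  29  19 333] [254.4084 242.955 ] [-0.029   0.0035  0.0785]
[222 255  32  21 439] [237.9658 265.2096] [0.045  0.0007 0.0773]
```

View pics/c6.png

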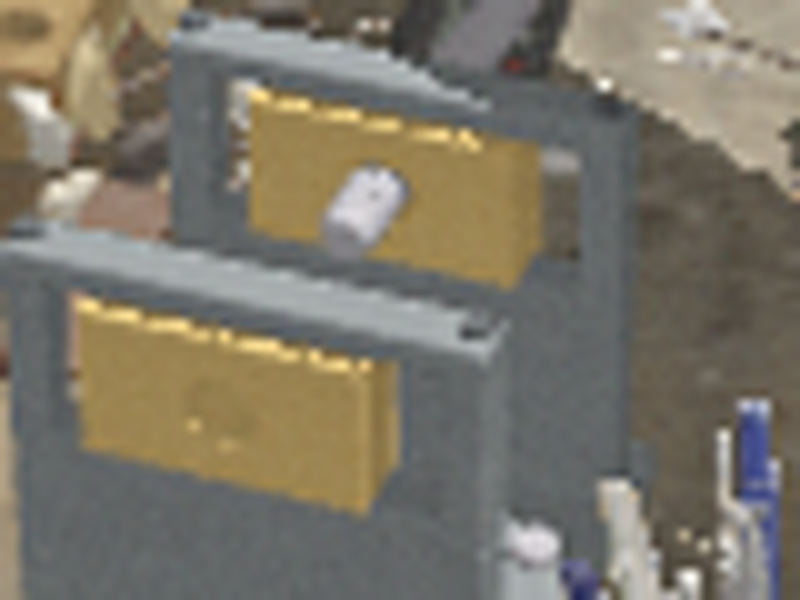

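Run:
```python
from g import *
a=load('s6')
def hit(f,uv,x):
    o,d=ray(f,[uv]); o=toS(o); d=d[0]@S; return o+d*(x-o[0])/d[0]
px=lambda c:((c[0]+.5)/10-.5+215,(c[1]+.5)/10-.5+225)
tip=(345,240); entry=(383,180)
for x in(-.017,-.0139,-.011): print('tip',hit(a,px(tip),x)*1000)
print('rod at front inner face',hit(a,px(entry),-.029)*1000)
print('rear hole',hit(a,px((220,413)),.045)*1000, hit(a,px((220,410)),.045)*1000)
for q in((-13.9,-1.9,77),(-29,-1.9,77),(45,-1.9,77)): print((proj(a,[toW(np.array(q)/1000)])-[215,225]+.5)*10)
```

```text
tip [-17.      -2.9933  71.4874]
tip [-13.9     -1.6907  73.9225]
tip [-11.      -0.4721  76.2005]
rod at front inner face [-29.       0.2344  78.6212]
rear hole [45.     -2.1692 74.9955] [45.     -2.1481 75.6902]
[[344.284  227.3265]]
[[373.4651 185.0631]]
[[221.5522 405.0861]]
```

jog_arm:
  targets: [4,0,0,0,0,0,0,4,0,0,0,0,0,0,4,0,0,0,0,0,0,4,0,0,0,0,0,0,0,0,0,0,0,0,0]

```text
time: 10.55
tcp_pos: [0.6443, -0.0821, 0.0558]
ee_rot: [-1.97, -2.447, -0.0]
wrist_force: [-0.8, 0.7, 0.1]
finger_gap: 0.168
grasp_force: 58.7
```

jog_arm:
  targets: [4,0,0,0,0,0,0,4,0,0,0,0,0,0,4,0,0,0,0,0,0,4,0,0,0,0,0,0,0,0,0,0,0,0,0]

```text
time: 11.05
tcp_pos: [0.6409, -0.0665, 0.0558]
ee_rot: [-1.97, -2.447, -0.0]
wrist_force: [-0.3, -0.4, -0.7]
finger_gap: 0.168
grasp_force: 58.7
```

jog_arm:
  targets: [2,0,0,0,0,0,0,2,0,0,0,0,0,0,0,0,0,0,0,0,0]

```text
time: 11.35
tcp_pos: [0.6401, -0.063, 0.0558]
ee_rot: [-1.97, -2.447, -0.0]
wrist_force: [-0.9, 1.2, -0.9]
finger_gap: 0.167
grasp_force: 58.7
```

Run:
```python
from g import *
p,R=tool(); s=get_obs(); print(p,toS(p),s['wrist_force'],s['ft_torque'],s['time'])
```

```text
[ 0.6401 -0.063   0.0558] [-0.1237 -0.0018  0.0558] [-0.9086  1.174  -0.8557] [0.0007 0.0313 0.0519] 11.35
```

jog_arm:
  targets: [2,0,0,0,0,0,0,2,0,0,0,0,0,0,0,0,0,0,0,0,0]

```text
time: 11.65
tcp_pos: [0.6393, -0.059, 0.0558]
ee_rot: [-1.97, -2.447, -0.0]
wrist_force: [-0.0, -1.4, -0.9]
finger_gap: 0.162
grasp_force: 58.7
```

jog_arm:
  targets: [2,0,0,0,0,0,0,0,0,0,0,0,0,0]

```text
time: 11.85
tcp_pos: [0.6388, -0.0571, 0.0558]
ee_rot: [-1.97, -2.447, -0.0]
wrist_force: [-1.2, 0.4, -1.5]
finger_gap: 0.166
grasp_force: 58.7
```

jog_arm:
  targets: [2,0,0,0,0,0,0,0,0,0,0,0,0,0]

```text
time: 12.05
tcp_pos: [0.6384, -0.0551, 0.0558]
ee_rot: [-1.97, -2.447, -0.0]
wrist_force: [0.5, -0.8, -0.2]
finger_gap: 0.164
grasp_force: 58.7
```

jog_arm:
  targets: [2,0,0,0,0,0,0,0,0,0,0,0,0,0]

```text
time: 12.25
tcp_pos: [0.638, -0.0531, 0.0558]
ee_rot: [-1.97, -2.447, -0.0]
wrist_force: [-0.7, 0.4, -0.6]
finger_gap: 0.162
grasp_force: 58.7
```

Nominal nose +32 with no contact yet; continue.

jog_arm:
  targets: [2,0,0,0,0,0,0,0,0,0,0,0,0,0]

```text
time: 12.45
tcp_pos: [0.6376, -0.0512, 0.0558]
ee_rot: [-1.97, -2.447, -0.0]
wrist_force: [-0.3, -0.2, -0.8]
finger_gap: 0.165
grasp_force: 58.7
```

jog_arm:
  targets: [2,0,0,0,0,0,0,0,0,0,0,0,0,0]

```text
time: 12.65
tcp_pos: [0.6371, -0.0492, 0.0558]
ee_rot: [-1.97, -2.447, -0.0]
wrist_force: [-0.7, -0.4, -0.1]
finger_gap: 0.161
grasp_force: 58.7
```

jog_arm:
  targets: [2,0,0,0,0,0,0,0,0,0,0,0,0,0]

```text
time: 12.85
tcp_pos: [0.6367, -0.0473, 0.0558]
ee_rot: [-1.97, -2.447, -0.0]
wrist_force: [-1.3, 0.2, 0.1]
finger_gap: 0.166
grasp_force: 58.7
```

Run:
```python
from g import *
p,R=tool(); s=get_obs(); print(p,toS(p),s['wrist_force'],s['ft_torque'],s['time'])
a=snap('scene','s7'); a0=load('s6')
# change inside rear hole
d=np.abs(a['image'].astype(int)-a0['image']).sum(2)[258:275,228:246]; print(d)
```

```text
[ 0.6367 -0.0473  0.0558] [-0.1077 -0.0018  0.0558] [-1.2921  0.1788  0.0596] [ 0.0034 -0.068   0.0107] 12.85
[[ 2  1  2 16  7  7  2  3  2 13  3  8 10  4 15 11  4 10]
 [ 6  5  9  5  2  4  5 15  8  6 12  3  1  4  3  4  8  5]
 [ 6 14  8  5  9  5  2 10 17 11 11 10  7  6  3 13  5 11]
 [ 5 21 14  2  7  5  6 13  3  7  7  2 11  1  2  5 14  4]
 [ 6  4  3  3  8  1  2 19  2  5  6  7 11 13  3  9  5 16]
 [14  8 15 10  4  5  4  9 56 56  7  6  3  6  5  8  3  3]
 [ 4 17  5  8  6  9  3  8 68 80 70 28 11 13  3 12  6  4]
 [ 5  7 11  8  3 18  5  8 46 84 76 72 33 21  3  9 14  2]
 [ 4 11 11  5  6  7  6 15 16 27 65 54 18  4  6  2  7  3]
 [ 5  6  7 13  3 17  5  3  4  3 12 15  5  6  7  7  5 11]
 [ 6  4  2  3  3  4  1  6  6 14  5  6 10  4  6  7  4  7]
 [ 7  8  3  5  5  2  3  5  9  3  1  4 13 12 12  3  2 16]
 [ 2 12  1 10  9  4 10  8  2  7  8  5  3  4  4  7 13  4]
 [ 6  7  3 18  3  2 11  8  7  9  2  9 19  2  2  7 12  5]
 [ 4  3  1 13 15  9  3  8 13 10 12  8  7  9  6 14  3 13]
 [10  5  3  4 17  1 14 14  4 12  3  6  4 10  6  3  5  2]
 [24  1  6  5  3  8 11  7  4  8  1  7  2  2  9  1  7  8]]
```

jog_arm:
  targets: [2,0,0,0,0,0,0,2,0,0,0,0,0,0,0,0,0,0,0,0,0]

```text
time: 13.2
tcp_pos: [0.6358, -0.0433, 0.0558]
ee_rot: [-1.97, -2.447, -0.0]
wrist_force: [-1.1, -0.4, -0.0]
finger_gap: 0.164
grasp_force: 58.7
```

jog_arm:
  targets: [2,0,0,0,0,0,0,2,0,0,0,0,0,0,0,0,0,0,0,0,0]

```text
time: 13.5
tcp_pos: [0.635, -0.0394, 0.0558]
ee_rot: [-1.97, -2.447, -0.0]
wrist_force: [-0.7, -0.7, -0.5]
finger_gap: 0.163
grasp_force: 58.7
```

jog_arm:
  targets: [2,0,0,0,0,0,0,2,0,0,0,0,0,0,0,0,0,0,0,0,0]

```text
time: 13.8
tcp_pos: [0.6341, -0.0355, 0.0558]
ee_rot: [-1.97, -2.447, -0.0]
wrist_force: [-0.8, -0.6, -1.0]
finger_gap: 0.165
grasp_force: 58.7
```

jog_arm:
  targets: [2,0,0,0,0,0,0,2,0,0,0,0,0,0,2,0,0,0,0,0,0,0,0,0,0,0,0,0]

```text
time: 14.2
tcp_pos: [0.6328, -0.0296, 0.0558]
ee_rot: [-1.97, -2.447, -0.0]
wrist_force: [-0.4, -0.6, -0.4]
finger_gap: 0.166
grasp_force: 58.7
```

jog_arm:
  targets: [2,0,0,0,0,0,0,2,0,0,0,0,0,0,2,0,0,0,0,0,0,0,0,0,0,0,0,0]

```text
time: 14.6
tcp_pos: [0.6316, -0.0238, 0.0558]
ee_rot: [-1.97, -2.447, -0.0]
wrist_force: [-1.2, 0.9, -1.3]
finger_gap: 0.168
grasp_force: 58.8
```

jog_arm:
  targets: [2,0,0,0,0,0,0,2,0,0,0,0,0,0,2,0,0,0,0,0,0,0,0,0,0,0,0,0]

```text
time: 15.0
tcp_pos: [0.6303, -0.0179, 0.0558]
ee_rot: [-1.97, -2.447, -0.0]
wrist_force: [0.5, -0.2, -0.1]
finger_gap: 0.165
grasp_force: 58.7
```

Run:
```python
from g import *
p,R=tool(); s=get_obs(); print(p,toS(p),s['wrist_force'],s['ft_torque'],s['time'])
```

```text
[ 0.6303 -0.0179  0.0558] [-0.0776 -0.0018  0.0558] [ 0.4828 -0.1573 -0.1299] [-0.0547  0.091  -0.0502] 15.0
```

jog_arm:
  targets: [1,0,0,0,0,0,0,1,0,0,0,0,0,0,0,0,0,0,0,0,0]

```text
time: 15.3
tcp_pos: [0.6299, -0.0162, 0.0558]
ee_rot: [-1.97, -2.447, -0.0]
wrist_force: [-0.2, -0.1, -0.7]
finger_gap: 0.168
grasp_force: 58.7
```

jog_arm:
  targets: [1,0,0,0,0,0,0,0,0,0,0,0,0,0]

```text
time: 15.5
tcp_pos: [0.6297, -0.0152, 0.0558]
ee_rot: [-1.97, -2.447, -0.0]
wrist_force: [-0.5, 0.3, -1.3]
finger_gap: 0.167
grasp_force: 58.7
```

jog_arm:
  targets: [1,0,0,0,0,0,0,0,0,0,0,0,0,0]

```text
time: 15.7
tcp_pos: [0.6295, -0.0142, 0.0558]
ee_rot: [1.97, 2.447, 0.0]
wrist_force: [-0.7, -0.1, -1.3]
finger_gap: 0.167
grasp_force: 58.7
```

jog_arm:
  targets: [0.7,0,0,0,0,0,0,0,0,0,0,0,0,0]

```text
time: 15.9
tcp_pos: [0.6293, -0.0136, 0.0558]
ee_rot: [1.97, 2.447, -0.0]
wrist_force: [-0.4, -0.8, -0.8]
finger_gap: 0.164
grasp_force: 58.7
```

Run:
```python
from g import *
p,R=tool(); s=get_obs(); print(p,toS(p),s['wrist_force'],s['ft_torque'],s['time'])
```

```text
[ 0.6293 -0.0136  0.0558] [-0.0731 -0.0018  0.0558] [-0.3766 -0.8395 -0.7963] [-0.0683  0.0506 -0.0534] 15.9
```

jog_arm:
  targets: [0.7,0,0,0,0,0,0,0,0,0,0,0,0,0]

```text
time: 16.1
tcp_pos: [0.6293, -0.0135, 0.0558]
ee_rot: [1.97, 2.446, -0.001]
wrist_force: [2.1, -5.7, -0.4]
finger_gap: 0.17
grasp_force: 58.7
```

jog_arm:
  targets: [0.7,0,0,0,0,0,0,0,0,0,0,0,0,0]

```text
time: 16.3
tcp_pos: [0.6293, -0.0134, 0.0559]
ee_rot: [1.969, 2.445, -0.002]
wrist_force: [3.0, -9.6, -2.7]
finger_gap: 0.161
grasp_force: 58.6
```

jog_arm:
  targets: [0.7,0,0,0,0,0,0,0,0,0,0,0,0,0]

```text
time: 16.5
tcp_pos: [0.6293, -0.0133, 0.0559]
ee_rot: [1.969, 2.444, -0.003]
wrist_force: [4.0, -15.8, -2.3]
finger_gap: 0.168
grasp_force: 58.5
```

jog_arm:
  targets: [0.7,0,0,0,0,0,0,0,0,0,0,0,0,0]

```text
time: 16.7
tcp_pos: [0.6293, -0.0133, 0.0559]
ee_rot: [1.969, 2.443, -0.004]
wrist_force: [4.4, -20.0, -3.3]
finger_gap: 0.166
grasp_force: 58.5
```

jog_arm:
  targets: [-2.0,0,0,0,0,0,0,0,0,0,0,0,0,0]

```text
time: 16.9
tcp_pos: [0.6293, -0.0134, 0.0558]
ee_rot: [1.97, 2.446, -0.001]
wrist_force: [1.7, -6.3, -2.1]
finger_gap: 0.167
grasp_force: 58.7
```

Run:
```python
from g import *
p,R=tool(); s=get_obs(); print(p,toS(p),s['wrist_force'],s['time'])
a=snap('scene','s8'); c=a['image']
print('pred nose',proj(a,[toW([.075,-.0018,.077]),toW([.045,-.0018,.077]),toW([-.049,-.0018,.077])]))
d=np.abs(c.astype(int)-load('s7')['image']).sum(2)>60; d[:,:205]=0;d[:258]=0;d[300:]=0;d[:,260:]=0
v,u=np.nonzero(d); print('changed',u.min(),u.max(),v.min(),v.max(),len(u))
```

```text
[ 0.6293 -0.0134  0.0558] [-0.073  -0.0017  0.0558] [ 1.7024 -6.2993 -2.1172] 16.9
pred nose [[229.8469 274.9578]
 [236.7057 265.0206]
 [255.628  237.6071]]
changed 205 259 258 299 299
```

jog_arm:
  targets: [-0.6,0,0,0,0,0,0,0,0,0,0,0,0,0,0,0,0,0,0,0,0.2,0,0,0,0,0,0,0.28,0,0,0,0,0,0,0.4,0,0,0,0,0,0,0.45,0,0,0,0,0,0,0.45]
  grip_force: 20

```text
time: 17.65
tcp_pos: [0.6293, -0.0133, 0.0558]
ee_rot: [-1.97, -2.447, -0.0]
wrist_force: [0.1, -0.0, -0.4]
finger_gap: 0.451
grasp_force: 0.0
```

Run:
```python
from g import *
s=get_obs(); print(s['wrist_force'],s['finger_gap'],s['grasp_force'])
a=snap('scene','s9')
d=np.abs(a['image'].astype(int)-load('s8')['image']).sum(2)>60
print('spindle nose area changed',d[258:300,215:250].sum())
Q=cloud(a)[262:284,222:242].reshape(-1,3); z=(Q-O)@S
k=(z[:,0]>.052)&(z[:,0]<.1)&(abs(z[:,2]-.077)<.012); print(k.sum(),z[k].max(0),z[k].mean(0))
```

```text
[ 0.0666 -0.0114 -0.359 ] 0.45111989686990916 0.0
spindle nose area changed 2
78 [0.0766 0.0047 0.0828] [ 0.0665 -0.0002  0.0783]
```

jog_arm:
  targets: [0,0,-8,0,0,0,0.45,0,0,-15,0,0,0,0.45,0,0,-25,0,0,0,0.45,0,0,-35,0,0,0,0.45,0,0,-35,0,0,0,0.45,0,0,0,0,0,0,0.45,0,0,0,0,0,0,0.45]

```text
time: 18.4
tcp_pos: [0.6297, -0.0134, 0.1757]
ee_rot: [1.969, 2.445, 0.002]
wrist_force: [-0.4, 0.2, -1.4]
finger_gap: 0.447
grasp_force: 0.0
```

Run:
```python
from g import *
s=get_obs(); print(s['tcp_pos'],s['wrist_force'])
a=snap('scene','s10')
print('nose area changed',(np.abs(a['image'].astype(int)-load('s9')['image']).sum(2)>60)[258:300,215:250].sum())
# depth: gap collar (brass) to front plate, expected; and compare plates' outer face x with nose tip
C=(cloud(a)-O)@S
def sel(m): return C[m]
P=C[262:284,222:242].reshape(-1,3); k=(P[:,0]>.052)&(P[:,0]<.1)&(abs(P[:,2]-.077)<.012); print('nose max/90%',P[k].max(0),np.percentile(P[k][:,0],95))
hsv=cv2.cvtColor(a['image'],cv2.COLOR_RGB2HSV); g=cv2.inRange(hsv,(15,110,90),(32,255,255))>0
m=np.zeros_like(g); m[258:278,222:252]=1; print('rear face x',np.median(C[m&g][:,0]))
m[:]=0; m[234:253,240:268]=1; print('front inner x',np.median(C[m&g][:,0]))
```

```text
[ 0.6297 -0.0134  0.1757] [-0.4151  0.1696 -1.4304]
nose area changed 55
nose max/90% [0.0769 0.0048 0.0826] 0.07581678408933801
rear face x 0.0449789654389208
front inner x -0.02891033520667448
```

```bash
python3 -c "
from workcell import close_job
print(close_job())"
```

```text
the job is handed in; nothing more can be done
None
```

The job is handed in, with no verdict returned: the spindle runs through both plates, its collar was felt against the front plate, the nose measures about 75 mm along the stand (75 when seated), and the gripper is open and lifted clear.

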